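# Close up a row of stone blanks in a clamping jig

### The arm

A 6-joint arm with a two-finger parallel gripper is mounted at the origin on the work surface. World frame = base frame: x ahead of the robot, y to its left, z up, the work surface at z = 0. Lengths are in m, angles in rad, forces in N, time in s.
With the tool pointing down it reaches from about 0.375 to 0.9 m from the base axis. Payload 3.1 kg.
Tool frame: the origin (TCP) lies between the finger pads; the fingertips stand manip.nose_length ahead of it and the grasp point (between the pads) lies 5 mm behind it (manip.nose_length is the distance from the TCP to the fingertips, in m); z points along the fingers, y is the line along which they close (so a half turn about z gives the same grasp; the last joint's range is limited). The gripper opens to 85 mm and grips with 20 to 120 N. Pads are 22 mm wide; open, the fingers measure 114 mm over their backs; the gripper's body (76 mm by 85 mm) begins 54 mm behind the grasp point. The pads swing forward as they close: fully open they stand 13 mm farther back than shut.
Start: joints at [1.03, 0.527, 1.433, -0, 1.181, -0.178], TCP at [0.222, 0.584, 0.222] pointing down, gripper open.
Joint ranges: [-3.08, 3.08], [-0.75, 2.2], [0.22, 2.44], [-1.43, 4.57], [0, 2.65], [-2.85, 2.85]. Speed limits (rad/s): [2.79, 2.79, 3.14, 3.14, 3.14, 3.14].

### API

Orientations are given as a unit quaternion [x, y, z, w].
In Python, from station import monitor, eyes, job, manip gives the robot as it stands.
- The arm moves only by the shell command python3 -m pendant 'ROWS' [FORCE]. ROWS is JSON, a list that holds one entry, the list of rows, each a list of 7 numbers: the shift along the tool's x, y, z as a fraction of full scale, then the turn, a rotation vector about the tool's x, y, z as a fraction of full scale, then the opening, from 0 (shut) to 1 (fully open). A call has 1 to 20 rows; each row shifts and turns the commanded pose from where the row before left it, along the tool's axes as they then stand; what a row does not reach is not made up. Full scale, the value 1, is 800 mm for a shift and 0.12 rad for a turn. A row lasts 1/10 s, in which the tool goes at most 50 mm and 8.59 degrees, less where a joint would pass 70% of its speed; a pose out of reach is approached as far as the arm can. A call with a number of a shift or a turn outside -1 to 1 is refused whole. A call with a gripper value outside its range is refused whole. The fingers move at their own pace and stop on an object; FORCE is the grip in N (left out, the last holds). Time passes only in rows, so rows that do not move let the fingers close. It gives the time, the measured TCP pose, the force, the opening and the grip force at its end, in the units of the state.
- monitor.sense(): the state, without advancing time (a new reading comes with each control period).
- eyes.snapshot(name): name is "scene" or "top" or "wrist"; returns a dict with "pixels" (480x640x3 uint8, red, green, blue), "depth" (480x640 float32, m along the optical axis (not along the pixel's ray), 0 where there is no reading), "intrinsics" (3x3 intrinsics, pixels), "eye" and "attitude" of the camera in the world. Camera axes: x right, y down, z forward; pixel columns grow to the right and rows downward; lengths in m; the calibration is good to about 2 mm. A picture is of the moment at which its call begins.
- job.sign_off(): hands the job in; it is judged then, once.
The state is a dict: "t": time; "q": joint angles; "qd": joint speeds; "tau": joint torques, N m; "tcp_pos": TCP position; "tool_rot": TCP orientation; "force": force on the tool from outside, world axes, zero at the start; "ft_torque": the same for the moment, N m; "finger_gap": opening from 0.0 (shut) to 1.0 (fully open); "gripper_force": force on a finger pad.
Only numpy, scipy, OpenCV 4.12 (cv2) and the standard library are available. Lean on these libraries where they do the work, as an engineer would, in place of code of your own. Each camera call takes 0.05 s, during which the arm holds its last target. There are 200 camera calls.

### The job

Four sawn stone blanks stand touching in a row in the aluminium jig, short of its end stop. Without picking anything up, push the row along the channel from behind as one train, leaving no gap open up, until it is fully home against the end stop; then push the swing keeper round until it lies fully across the channel behind the last blank. Leave the loose stones and tools around the jig where they are.

Things in the scene. Friction and masses are not known exactly. Their poses are not given: they have to be found in the camera images.
- jig: Aluminium jig fixed on a 12 mm board: a channel 330 mm long along its x, stop at its +x end, open at -x. Origin: centre of its underside; z up. Channel floor 8 mm above the origin, 41 mm wide, between 5 mm walls with tops 18 mm above the origin. The stop plate's inner face is at x = 150 mm, its top 46 mm up. +x points to the robot's left (+y), give or take 0.85 rad.
- jig_stop (a point): Middle of the foot of the end stop's inner face, at the channel floor (jig frame x 150, y 0, z 8 mm).
- blank1: Sawn stone blank, 36 mm long (x, along the channel), 38 mm wide, 34 mm high, 0.10 to 0.16 kg; first of the row, nearest the stop. Origin: centre of its underside, on the channel floor; axes along the jig's. Its top is 42 mm above the jig's origin. Home when against the stop: origin at jig x = 132 mm.
- blank2: Like blank1, touching behind it; home with its origin at jig x = 96 mm.
- blank3: Like blank1, touching behind blank2; home with its origin at jig x = 60 mm.
- blank4: Like blank1, the last of the row, farthest from the stop: its free rear face is the one to push. Home with its origin at jig x = 24 mm (rear face at 6 mm). The whole row starts 40 to 95 mm short of home; sliding it takes about 2 to 6 N.
- keeper (a joint): Swing keeper: steel arm 85 mm long, 12 mm thick, 21 to 37 mm above the jig's origin, on a vertical pivot on the channel's +y side. 0: it points to jig -x, alongside the channel; positive is anticlockwise from above; +1.571 (hard stop): it points to jig -y, across the channel, 4 mm behind a row that is home. Starts open, -0.6 to -0.1. Light friction (0.7 N at 60 mm); stays where left.
- keeper_hinge (a point): On the keeper's pivot axis (jig x = -4, y = +50 mm; round boss of 11 mm radius), at the arm's mid-height, 29 mm above the jig's origin.
- keeper_tip (a point): Free end of the keeper arm, on its centre line, 85 mm from the pivot, at mid-height.
- spare_blank: Bystander: a loose blank of the same size on the board, not in the jig; leave alone. Origin: centre of its underside.
- rough_a: Bystander: pale rough stone on the board by the jig, 56 mm across, 40 mm high. Origin: centre of its underside.
- rough_b: Bystander: dark rough stone on the board by the jig, 44 mm across, 32 mm high. Origin: centre of its underside.
- magnifier: Bystander: hand magnifier lying on the table left of the board, 75 mm ring, 13 mm high, handle 110 mm long to its -x. Origin: under the ring's centre.
- awl: Bystander: screwdriver with a wooden handle, 170 mm long, lying on the table right of the board.
- hammer: Bystander: hammer, 240 mm long, lying on the table right of the board.
- jar: Bystander: lidded amber glass jar, 60 mm across, 70 mm high, on the table left of the board. Origin: centre of its underside.
Things that resemble listed ones, but are neither listed nor needed, are in the scene too. Leave any orange or turquoise look-alike of the blank4 alone.

How it is judged:
On the way:
1. the row is fully home against the stop while the keeper is still swung open (x of blank1 in the frame of jig above 0.129 m and x of blank2 in the frame of jig above 0.093 m and x of blank3 in the frame of jig above 0.057 m and x of blank4 in the frame of jig above 0.021 m and y of blank1 in the frame of jig between -0.006 and 0.006 m and y of blank2 in the frame of jig between -0.006 and 0.006 m and y of blank3 in the frame of jig between -0.006 and 0.006 m and y of blank4 in the frame of jig between -0.006 and 0.006 m and z of each of blank1, blank2, blank3, blank4 in the frame of jig below 0.012 m and value of joint keeper below 0.7 rad), for 0.2 s.
At the end, for the whole second after the job is handed in: All four blanks sit in the channel, each within 3 mm of its home place against the stop, at rest, and the keeper lies across the channel behind the last one (past 1.48 rad of 1.571) (x of blank1 in the frame of jig above 0.129 m and x of blank2 in the frame of jig above 0.093 m and x of blank3 in the frame of jig above 0.057 m and x of blank4 in the frame of jig above 0.021 m and y of blank1 in the frame of jig between -0.006 and 0.006 m and y of blank2 in the frame of jig between -0.006 and 0.006 m and y of blank3 in the frame of jig between -0.006 and 0.006 m and y of blank4 in the frame of jig between -0.006 and 0.006 m and z of each of blank1, blank2, blank3, blank4 in the frame of jig below 0.012 m and linear speed of each of blank1, blank2, blank3, blank4 below 0.01 m/s and value of joint keeper above 1.48 rad); the robot touches nothing.
It fails at once if a blank is lifted or tipped (6 mm off the channel floor, or 0.25 rad) (z of any of blank1, blank2, blank3, blank4 in the frame of jig above 0.014 m or angle between any of blank1, blank2, blank3, blank4's own z axis and vertical above 0.25 rad).
It fails at once if the row comes apart (a gap of more than 8 mm) (distance between blank1 and blank2 above 0.044 m or distance between blank2 and blank3 above 0.044 m or distance between blank3 and blank4 above 0.044 m).
It fails at once if a bystander is moved more than 20 mm (distance of any of spare_blank, rough_a, rough_b, magnifier, awl, hammer, jar from where it was at the start of the episode above 0.02 m).
It also fails if it takes over 51 s, if anything falls off the work surface, if the arm or the gripper's body presses on something with over 40 N, if the wrist force passes 120 N, or if a joint passes its speed limit or range.

## Working session

There is one attempt and no reset: what is moved stays moved. The work goes in short steps, Python scripts to look and compute and a shell command to move; the robot and the scene stay as the last step left them, time stands still between calls to the robot, and variables do not carry over. Pictures are saved under pics/ and viewed, at most 12 in all, crops included, and the job is handed in when it is done.

```bash
mkdir -p pics; ls; cat > h.py <<'E'
import numpy as np,cv2,pickle
from station import monitor,eyes,job,manip
from scipy.spatial.transform import Rotation as R
def att(a):
    a=np.array(a); return a if a.shape==(3,3) else R.from_quat(a).as_matrix()
def cloud(s):
    d=s["depth"];K=np.array(s["intrinsics"]);v,u=np.mgrid[:480,:640]
    p=np.stack([(u-K[0,2])/K[0,0]*d,(v-K[1,2])/K[1,1]*d,d],-1)
    return p@att(s["attitude"]).T+np.array(s["eye"])
def proj(s,P):
    K=np.array(s["intrinsics"]);c=(np.array(P)-np.array(s["eye"]))@att(s["attitude"]);q=c@K.T
    return q[...,:2]/q[...,2:]
E
python3 - <<'E'
from h import *
st=monitor.sense();print(st["t"],st["tcp_pos"],st["tool_rot"],manip.nose_length)
for n in("top","scene"):
    s=eyes.snapshot(n);pickle.dump(s,open(n+".pkl","wb"))
    print(n,s["eye"],s["attitude"],s["intrinsics"])
    cv2.imwrite(f"pics/{n}0.png",s["pixels"][...,::-1])
E
```

```text
pics
0.0 [0.22138374 0.58367825 0.22051228] [ 1.80381271e-01  9.83596152e-01 -1.03442693e-03 -3.69523264e-04] 0.014
top [ 0.37160683 -0.03952178  1.25717064] [-0.70160313  0.7100316  -0.03670527  0.04754903] [[521.64728698   0.         317.28268173]
 [  0.         521.64728698 243.74666596]
 [  0.           0.           1.        ]]
scene [1.37618954 0.58510119 0.92336084] [ 0.41023582  0.80163549 -0.38445843 -0.20317193] [[571.70648477   0.         329.67622963]
 [  0.         571.70648477 237.33720405]
 [  0.           0.           1.        ]]
```

View pics/top0.png

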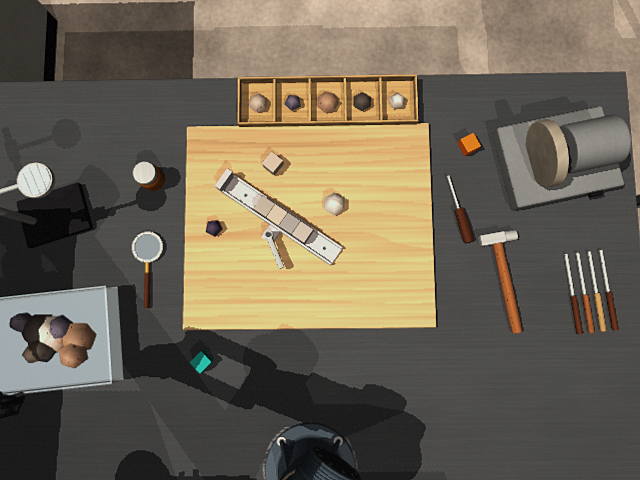

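View pics/scene0.png

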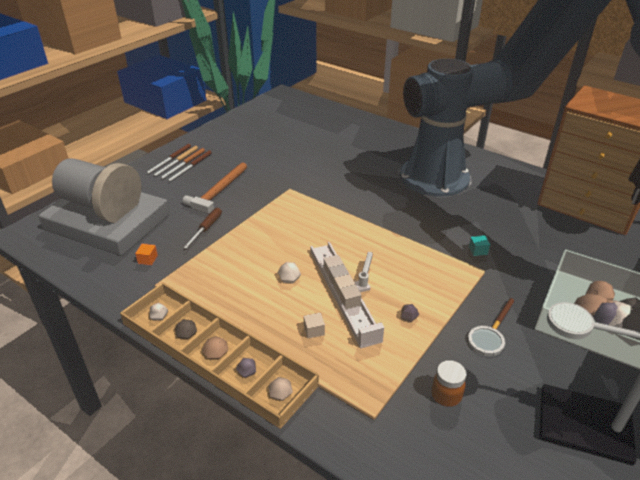

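The top view shows the jig, with its stop at about (225,178) and its open end at (338,255). The row of four spans (258,205) to (310,235). The keeper's hinge is at (268,235) and its tip at (285,268). The spare blank (272,162) lies outside the jig. The orange (470,144) and turquoise (201,362) cubes are the look-alikes to leave alone.

```bash
python3 - <<'E'
from h import *
s=pickle.load(open("top.pkl","rb"));P=cloud(s);img=s["pixels"]
reg=np.zeros((480,640),bool);reg[150:290,205:360]=1
brd=P[290:320,200:420,2];print("board z",np.median(brd))
z=P[...,2]
hsv=cv2.cvtColor(img,cv2.COLOR_RGB2HSV)
for nm,lo,hi in(("all>.022",.022,.075),("high>.045",.045,.075)):
    m=(reg&(z>lo)&(z<hi)).astype(np.uint8)
    n,l,stt,c=cv2.connectedComponentsWithStats(m)
    for i in range(1,n):
        if stt[i,4]<30: continue
        q=P[l==i];r=cv2.minAreaRect((q[:,:2]*1000).astype(np.float32))
        print(nm,stt[i],c[i].round(0),"rect",np.round(r[0],1),np.round(r[1],1),round(r[2],1),"zmed",np.median(q[:,2]).round(4))
crop=img[160:290,205:360,::-1];cv2.imwrite("pics/crop0.png",cv2.resize(crop,None,fx=4.5,fy=4.5,interpolation=cv2.INTER_CUBIC))
E
```

```text
board z 0.011947734071269922
all>.022 [262 152  22  22 284] [272. 163.] rect [716.3  84.5] [38.6 38.6] 49.4 zmed 0.0454
all>.022 [ 215  168  128   97 1948] [276. 215.] rect [582.4  71.9] [331.7  57.9] 55.2 zmed 0.0515
all>.022 [324 192  21  23 354] [334. 203.] rect [617.  -62.2] [52.9 48.3] 59.1 zmed 0.0442
all>.022 [206 220  17  16 195] [214. 227.] rect [560.9 225.4] [36.4 38.6] 9.0 zmed 0.0379
all>.022 [263 229  21  40 252] [273. 247.] rect [508.6  84.5] [101.8  24.2] 18.1 zmed 0.049
high>.045 [263 152  20  20 157] [272. 162.] rect [715.7  83.7] [36.7 37.4] 52.8 zmed 0.0472
high>.045 [215 168  18  22 167] [224. 179.] rect [674.2 198.6] [17.9 50.4] 53.8 zmed 0.0574
high>.045 [327 194  16  16 163] [334. 202.] rect [616.4 -63.4] [35.4 36.2] 89.3 zmed 0.0493
high>.045 [254 196  59  47 998] [283. 219.] rect [576.7  58. ] [144.9  38.2] 55.1 zmed 0.0538
high>.045 [263 230  21  39 225] [273. 247.] rect [507.6  78.2] [94.7 19.8] 25.3 zmed 0.0494
```

View pics/crop0.png

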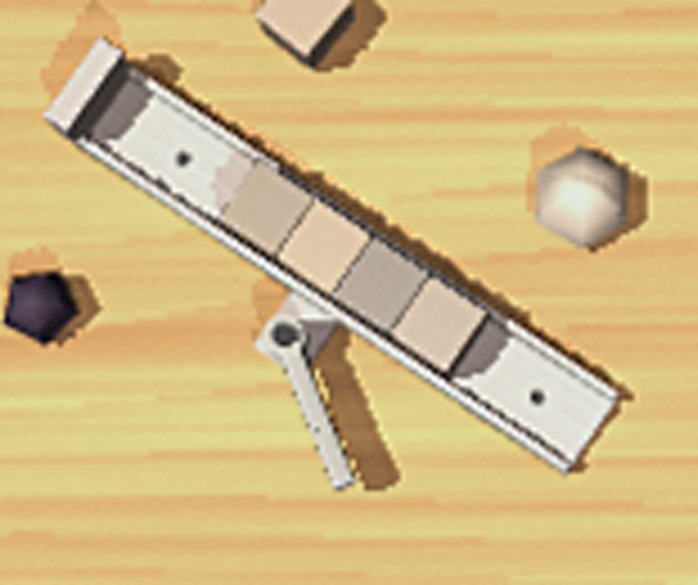

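Measured, and consistent across the stop, the row and the overall rectangle:
- **Jig:** origin ≈ (0.584, 0.069), yaw ≈ 55.2°.
- **Row:** rear face at jig x ≈ -86 mm, so about 92 mm to go.
- **Keeper:** ≈ -0.5 rad.

Next I turn the tool so its x lies along jig x, with the fingers shut, then move behind the row.

```bash
python3 -m pendant '[[[0,0,0,0,0,1,0],[0,0,0,0,0,1,0],[0,0,0,0,0,1,0],[0,0,0,0,0,1,0],[0,0,0,0,0,1,0],[0,0,0,0,0,1,0],[0,0,0,0,0,1,0],[0,0,0,0,0,1,0],[0,0,0,0,0,1,0],[0,0,0,0,0,1,0],[0,0,0,0,0,1,0],[0,0,0,0,0,1,0],[0,0,0,0,0,1,0],[0,0,0,0,0,1,0],[0,0,0,0,0,1,0],[0,0,0,0,0,0.125,0]]]'
python3 -m pendant '[[[-0.0256,0.0462,0,0,0,0,0],[-0.0256,0.0462,0,0,0,0,0],[-0.0256,0.0462,0,0,0,0,0],[-0.0256,0.0462,0,0,0,0,0],[-0.0256,0.0462,0,0,0,0,0],[-0.0256,0.0462,0,0,0,0,0],[-0.0256,0.0462,0,0,0,0,0],[-0.0256,0.0462,0,0,0,0,0],[-0.0256,0.0462,0,0,0,0,0],[-0.0256,0.0462,0,0,0,0,0],[-0.0256,0.0462,0,0,0,0,0],[-0.0256,0.0462,0,0,0,0,0],[-0.0256,0.0462,0,0,0,0,0],[-0.0256,0.0462,0,0,0,0,0],[-0.0256,0.0462,0,0,0,0,0],[-0.0256,0.0462,0,0,0,0,0],[0,0,0,0,0,0,0],[0,0,0,0,0,0,0]]]'
cat > st.py <<'E'
from h import *
import sys
a=np.deg2rad(55.2);O=np.array([.584,.0695]);J=np.array([[np.cos(a),np.sin(a)],[-np.sin(a),np.cos(a)]])
st=monitor.sense();p=np.array(st["tcp_pos"]);M=R.from_quat(st["tool_rot"]).as_matrix()
print("t",st["t"],"tcp",p.round(4),"jig mm",(J@(p[:2]-O)*1000).round(1),"yaw",np.rad2deg(np.arctan2(M[1,0],M[0,0])).round(2),"zdir",M[:,2].round(3),"q",np.round(st["q"],2),"F",np.round(st["force"],1),"gap",st["finger_gap"])
if len(sys.argv)>1:
    s=eyes.snapshot(sys.argv[1]);pickle.dump(s,open("last.pkl","wb"));cv2.imwrite("pics/"+sys.argv[2],s["pixels"][...,::-1])
E
python3 st.py wrist w1.png
```

```text
t: 1.7
tcp_pos: [0.2216, 0.584, 0.221]
tool_rot: [0.886, 0.463, -0.001, 0.0]
force: [-0.3, -0.7, -0.9]
finger_gap: -0.003
gripper_force: 0.0
t: 3.5
tcp_pos: [0.5204, -0.0229, 0.2211]
tool_rot: [0.886, 0.463, -0.0, -0.001]
force: [-1.0, 0.4, -0.2]
finger_gap: 0.0
gripper_force: 0.0
t 3.5 tcp [ 0.5204 -0.0229  0.2211] jig mm [-112.1   -0.5] yaw 55.18 zdir [-0.001  0.001 -1.   ] q [-0.26  0.39  1.69  0.    1.06  0.35] F [-1.   0.4 -0.2] gap 0.0004278643491164848
```

View pics/w1.png

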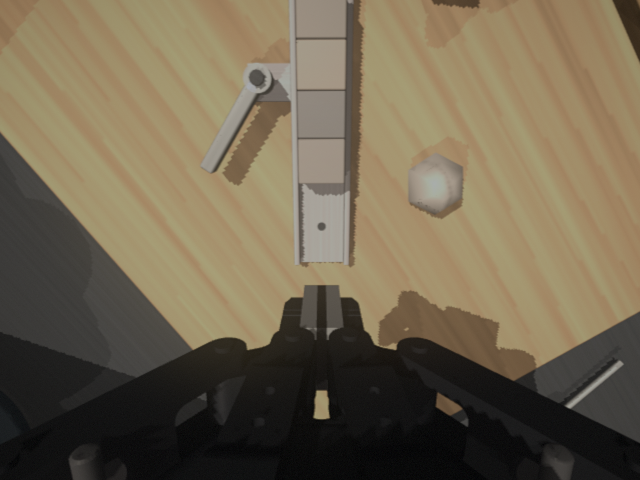

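The wrist view shows the channel straight ahead, with blank4's rear edge at about (321,183). The shut fingers at (322,300) are in line with it, and the keeper is open at left from (258,77) to (208,168). I'll check the row's lateral position and rear face in this picture's depth.

```bash
python3 - <<'E'
from h import *
a=np.deg2rad(55.2);O=np.array([.584,.0695]);J=np.array([[np.cos(a),np.sin(a)],[-np.sin(a),np.cos(a)]])
s=pickle.load(open("last.pkl","rb"));P=cloud(s)[:280];j=(P[...,:2]-O)@J.T*1000;z=P[...,2]
m=(z>.050)&(z<.058)&(abs(j[...,1])<28)
y=j[...,1][m];x=j[...,0][m];print("blank tops x",np.percentile(x,[.5,99.5]),"y",np.percentile(y,[1,99]),"z",np.median(z[m]))
for lo in(-80,-50,-20):
    k=m&(abs(j[...,0]-lo-15)<12);print(lo,np.percentile(j[...,1][k],[2,98]).round(1))
m=(z>.026)&(z<.034)&(abs(j[...,1])<35)&(j[...,0]<-95);y=j[...,1][m];print("walls",y[y>0].mean(),y[y<0].mean(),"xmin",j[...,0][m].min())
m=(z>.042)&(z<.056)&(j[...,1]>30)&(j[...,0]<20)&(j[...,1]<140);q=np.c_[j[...,0][m],j[...,1][m]]
r=cv2.minAreaRect(q.astype(np.float32));print("keeper",r,"tip",q[np.linalg.norm(q-[-4,50],axis=1).argsort()[-15:]].mean(0))
E
```

```text
blank tops x [-85.04900431  47.42181361] y [-20.4901569   16.64855577] z 0.055237455638935895
-80 [-20.6  16.3]
-50 [-20.1  16.3]
-20 [-20.   16.2]
walls 20.69136617766571 -24.9428693531486 xmin -165.09745777115327
keeper ((-36.86964416503906, 66.24505615234375), (22.068113327026367, 95.6650619506836), 60.41742706298828) tip [-75.49234967  93.24474699]
```

```bash
python3 -m pendant '[[[0,0.0005,0.0275,0,0,0,0],[0,0.0005,0.0275,0,0,0,0],[0,0,0.0275,0,0,0,0],[0,0,0.0275,0,0,0,0],[0,0,0.0275,0,0,0,0],[0,0,0.0275,0,0,0,0],[0,0,0.0275,0,0,0,0],[0,0,0.0275,0,0,0,0],[0,0,0,0,0,0,0],[0,0,0,0,0,0,0]]]'; python3 st.py
python3 -m pendant '[[[0.01,0,0,0,0,0,0],[0.006,0,0,0,0,0,0],[0.004,0,0,0,0,0,0],[0.005,0,0,0,0,0,0],[0.005,0,0,0,0,0,0]]]'; python3 st.py
```

```text
t: 4.55
tcp_pos: [0.5206, -0.0214, 0.0457]
tool_rot: [0.886, 0.464, -0.0, -0.0]
force: [0.8, -0.1, 0.5]
finger_gap: 0.002
gripper_force: 0.0
t 4.55 tcp [ 0.5206 -0.0214  0.0457] jig mm [-110.8    0.2] yaw 55.34 zdir [-0.001  0.    -1.   ] q [-0.26  0.67  1.83  0.    0.64  0.35] F [ 0.8 -0.1  0.5] gap 0.002077812424696217
t: 5.05
tcp_pos: [0.5353, -0.0026, 0.0458]
tool_rot: [0.886, 0.464, 0.0, 0.0]
force: [-0.5, -0.3, -0.0]
finger_gap: -0.001
gripper_force: 0.0
t 5.05 tcp [ 0.5353 -0.0026  0.0458] jig mm [-87.   -1.1] yaw 55.23 zdir [ 0.001 -0.    -1.   ] q [-0.21  0.68  1.79 -0.    0.67  0.39] F [-0.5 -0.3 -0. ] gap -0.0008570408708821969
```

```bash
python3 -m pendant '[[[0.005,0,0,0,0,0,0],[0.005,0,0,0,0,0,0]]]'; python3 st.py wrist w2.png
```

```text
t: 5.25
tcp_pos: [0.5397, 0.0039, 0.0455]
tool_rot: [0.886, 0.463, -0.0, -0.0]
force: [0.0, -0.5, 0.3]
finger_gap: 0.001
gripper_force: 0.0
t 5.25 tcp [0.5397 0.0039 0.0455] jig mm [-79.2  -1. ] yaw 55.22 zdir [-0.  0. -1.] q [-0.2   0.69  1.78 -0.    0.67  0.41] F [ 0.  -0.5  0.3] gap 0.0006001303061512144
```

View pics/w2.png

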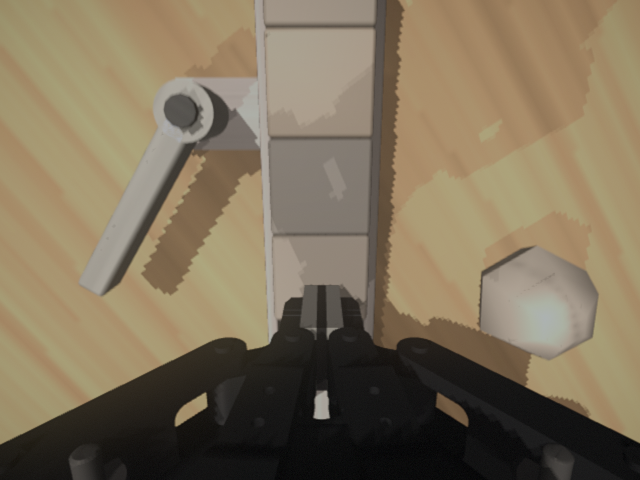

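The view shows the fingers behind blank4 and its joint with blank3 at about (320,235). I'll check whether the row has moved.

```bash
cat > ray.py <<'E'
from h import *
import sys
a=np.deg2rad(55.2);O=np.array([.584,.0695]);J=np.array([[np.cos(a),np.sin(a)],[-np.sin(a),np.cos(a)]])
s=pickle.load(open("last.pkl","rb"));K=np.array(s["intrinsics"]);A=att(s["attitude"]);e=np.array(s["eye"])
for t in sys.argv[1:]:
    u,v,z=map(float,t.split(","));d=A@np.linalg.solve(K,[u,v,1]);p=e+d*(z-e[2])/d[2]
    print(t,p.round(4),(J@(p[:2]-O)*1000).round(1))
E
python3 ray.py 320,235,.054 320,137,.054 320,26,.054 180,111,.049 95,290,.049
```

```text
320,235,.054 [0.557  0.0278 0.054 ] [-49.7  -1.6]
320,137,.054 [0.578  0.0579 0.054 ] [-12.9  -1.7]
320,26,.054 [0.5986 0.0876 0.054 ] [23.2 -1.7]
180,111,.049 [0.5409 0.0948 0.049 ] [-3.8 49.8]
95,290,.049 [0.4656 0.0607 0.049 ] [-74.8  92.2]
```

```bash
python3 - <<'E'
from h import *
s=pickle.load(open("last.pkl","rb"));st=monitor.sense();p=np.array(st["tcp_pos"]);print(st["t"],p,s["eye"])
print("tcp px",proj(s,p),"tip",proj(s,p-[0,0,.014]))
P=cloud(s)
for v in(285,290,300,310,320,326,335,350):print(v,P[v,310].round(4),P[v,290].round(4),P[v,275].round(4))
s=eyes.snapshot("scene");pickle.dump(s,open("last.pkl","wb"))
cv2.imwrite("pics/s2.png",cv2.resize(s["pixels"][220:360,270:430,::-1],None,fx=4,fy=4,interpolation=cv2.INTER_CUBIC))
E
```

```text
5.3 [0.54008864 0.00428086 0.04551812] [0.57969204 0.05977595 0.19915818]
tcp px [319.00640096 295.08896383] tip [319.15537686 282.69574756]
285 [0.5435 0.0151 0.0605] [0.5358 0.0181 0.0558] [0.5306 0.0213 0.0548]
290 [0.5438 0.0153 0.0661] [0.5344 0.0163 0.0554] [0.5294 0.0196 0.0551]
300 [0.5437 0.0148 0.0738] [0.5355 0.0163 0.0664] [0.5268 0.0161 0.0552]
310 [0.5441 0.0149 0.0823] [0.5357 0.0157 0.0738] [0.5241 0.0125 0.055 ]
320 [0.5445 0.0151 0.0901] [0.5361 0.0152 0.081 ] [0.5122 0.0009 0.0322]
326 [0.5441 0.0145 0.0925] [0.5364 0.0151 0.0854] [ 0.5099 -0.002   0.0311]
335 [0.545  0.0154 0.1002] [0.5416 0.02   0.1034] [0.5369 0.0211 0.1003]
350 [0.5449 0.0149 0.1072] [0.5407 0.0182 0.1077] [0.5382 0.0212 0.1093]
```

View pics/s2.png

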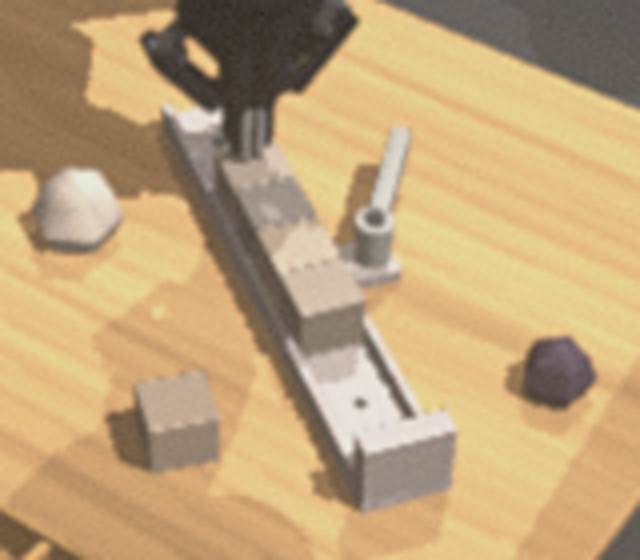

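The row has not moved, and both views put the visible fingertips at z ≈ 0.058, just over blank4's top. They end higher than the nose length suggested. I'll back off and measure the tip height directly.

```bash
python3 -m pendant '[[[-0.01,0,-0.002,0,0,0,0],[-0.02,0,0,0,0,0,0],[-0.0175,0,0.002,0,0,0,0],[0,0,0,0,0,0,0],[0,0,0,0,0,0,0]]]' | tail -3; python3 st.py wrist w3.png; python3 - <<'E'
from h import *
s=pickle.load(open("last.pkl","rb"));P=cloud(s);p=np.array(monitor.sense()["tcp_pos"]);M=R.from_quat(monitor.sense()["tool_rot"]).as_matrix()
for v in range(262,330,5):print(v,P[v,310].round(4),"tool",((P[v,310]-p)@M*1000).round(1),((P[v,336]-p)@M*1000).round(1))
E
```

```text
force: [0.5, 0.0, 0.4]
finger_gap: -0.001
gripper_force: 0.0
t 5.85 tcp [ 0.5174 -0.0284  0.0455] jig mm [-118.4   -1.2] yaw 55.1 zdir [-0.  0. -1.] q [-0.27  0.67  1.84  0.    0.64  0.34] F [0.5 0.  0.4] gap -0.0008310269260704483
262 [ 0.5181 -0.0198  0.0221] tool [ 7.  -4.5 23.4] [ 6.9  8.1 23.6]
267 [ 0.5166 -0.0219  0.0221] tool [ 4.4 -4.5 23.4] [ 4.6  8.  22.7]
272 [ 0.5151 -0.024   0.0221] tool [ 1.8 -4.5 23.4] [ 1.4  8.1 24.6]
277 [ 0.513  -0.0269  0.0195] tool [-1.8 -4.6 26. ] [-1.5  8.2 25.3]
282 [ 0.5117 -0.0287  0.0207] tool [-3.9 -4.6 24.8] [-3.7  8.2 24.1]
287 [ 0.5216 -0.0169  0.0635] tool [ 11.3  -3.3 -17.9] [ 11.3   6.5 -17.7]
292 [ 0.5215 -0.0171  0.0677] tool [ 11.1  -3.2 -22.1] [ 11.4   6.3 -22.7]
297 [ 0.5218 -0.017   0.0726] tool [ 11.4  -3.  -27.1] [ 11.3   6.2 -27. ]
302 [ 0.5215 -0.0175  0.0756] tool [ 10.8  -3.  -30. ] [ 10.9   6.  -30.1]
307 [ 0.5215 -0.0177  0.0791] tool [ 10.7  -2.9 -33.6] [ 10.7   5.9 -33.8]
312 [ 0.5222 -0.017   0.0848] tool [ 11.6  -2.7 -39.2] [ 11.3   5.7 -38.6]
317 [ 0.522  -0.0174  0.0876] tool [ 11.3  -2.6 -42. ] [ 11.2   5.6 -41.9]
322 [ 0.5221 -0.0175  0.0907] tool [ 11.2  -2.5 -45.2] [ 10.9   5.5 -44.6]
327 [ 0.5221 -0.0175  0.0939] tool [ 11.2  -2.4 -48.3] [ 11.    5.4 -48.1]
```

The depth profile shows clearly that the fingertips end about 15 mm behind the reported TCP, with their front face at tool x = +11 mm. I'll lower about 29 mm so the tips sit about 11 mm above the channel floor, watching the force.

```bash
python3 -m pendant '[[[0,0,0.0125,0,0,0,0],[0,0,0,0,0,0,0]]]'|grep -E "pos|force"; python3 -m pendant '[[[0,0,0.012,0,0,0,0],[0,0,0,0,0,0,0]]]'|grep -E "pos|force";python3 -m pendant '[[[0,0,0.011,0,0,0,0],[0,0,0,0,0,0,0],[0,0,0,0,0,0,0]]]'|grep -E "pos|force"
python3 -m pendant '[[[0.015,0,0,0,0,0,0],[0.008,0,0,0,0,0,0],[0.006,0,0,0,0,0,0],[0.006,0,0,0,0,0,0]]]'|grep -E "pos|force"; python3 st.py wrist w4.png
python3 - <<'E'
from h import *
s=pickle.load(open("last.pkl","rb"));P=cloud(s);p=np.array(monitor.sense()["tcp_pos"]);M=R.from_quat(monitor.sense()["tool_rot"]).as_matrix()
for v in range(262,310,6):print(v,"tool",((P[v,310]-p)@M*1000).round(1),P[v,310].round(4))
E
```

```text
tcp_pos: [0.5173, -0.0272, 0.0344]
force: [-0.9, 0.4, 0.3]
gripper_force: 0.0
tcp_pos: [0.5171, -0.0271, 0.0246]
force: [-0.6, -0.6, -0.7]
gripper_force: 0.0
tcp_pos: [0.5176, -0.0274, 0.0168]
force: [-0.3, 0.7, -0.1]
gripper_force: 0.0
tcp_pos: [0.5335, -0.0045, 0.0174]
force: [-1.9, -5.4, 3.3]
gripper_force: 2.6
t 7.0 tcp [ 0.5335 -0.0045  0.0174] jig mm [-89.6  -0.8] yaw 55.29 zdir [-0.001 -0.001 -1.   ] q [-0.22  0.73  1.8  -0.    0.61  0.39] F [-1.9 -5.4  3.3] gap -0.002313039149403133
262 tool [ 27.8  -2.6 -37.7] [0.5478 0.0205 0.0551]
268 tool [ 26.   -2.6 -38.2] [0.5468 0.019  0.0556]
274 tool [ 23.8  -2.6 -37.6] [0.5455 0.0171 0.055 ]
280 tool [ 21.1  -2.7 -36.1] [0.5439 0.015  0.0535]
286 tool [ 19.6  -2.6 -37.5] [0.5431 0.0137 0.0549]
292 tool [ 17.5  -2.7 -37.5] [0.5419 0.012  0.0549]
298 tool [ 16.1  -2.6 -39. ] [0.5411 0.0108 0.0564]
304 tool [ 13.7  -2.7 -38.3] [0.5397 0.0089 0.0557]
```

The tool is now in contact and pushing at about 6 N. I'll continue.

```bash
python3 -m pendant '[[[0.006,0,0,0,0,0,0],[0.006,0,0,0,0,0,0],[0.006,0,0,0,0,0,0]]]'|grep -E "pos|force"; python3 st.py wrist w5.png
python3 - <<'E'
from h import *
a=np.deg2rad(55.2);O=np.array([.584,.0695]);J=np.array([[np.cos(a),np.sin(a)],[-np.sin(a),np.cos(a)]])
s=pickle.load(open("last.pkl","rb"));P=cloud(s);j=(P[...,:2]-O)@J.T*1000
m=(abs(P[...,2]-.055)<.006)&(abs(j[...,1]+2)<14)&(j[...,0]>-90)&(j[...,0]<40)
x=j[...,0][m];z=P[...,2][m]*1000
print("xmin",x.min())
for c in range(-80,40,10):
    k=abs(x-c)<5;print(c,z[k].mean().round(1) if k.any() else None)
E
```

```text
tcp_pos: [0.5413, 0.007, 0.0174]
force: [-3.0, -5.1, 3.7]
gripper_force: 2.8
t 7.35 tcp [0.5413 0.007  0.0174] jig mm [-75.7  -0.6] yaw 55.25 zdir [-0.002 -0.001 -1.   ] q [-0.19  0.74  1.78 -0.    0.62  0.41] F [-3.  -5.1  3.7] gap 0.0005769746348064511
xmin -68.77627182982334
-80 None
-70 53.9
-60 55.6
-50 55.3
-40 55.3
-30 55.2
-20 55.3
-10 55.3
0 55.3
10 55.1
20 55.3
30 55.2
```

View pics/w5.png

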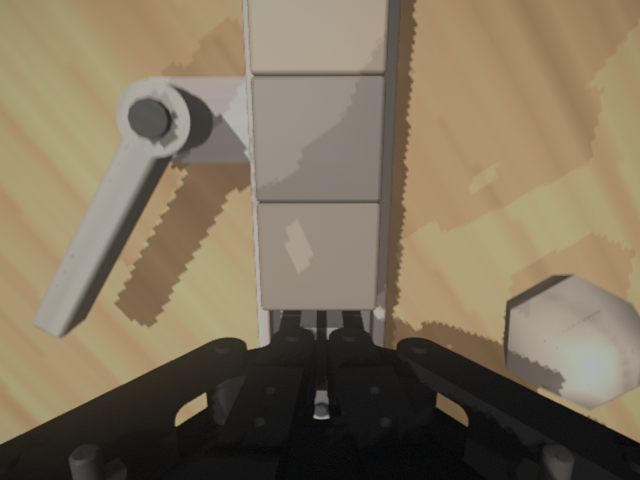

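The row moves flat and closed up, with blank4's rear edge at about (320,310). About 71 mm remain.

```bash
python3 -m pendant '[[[0.007,0,0,0,0,0,0],[0.007,0,0,0,0,0,0],[0.007,0,0,0,0,0,0],[0.007,0,0,0,0,0,0],[0.007,0,0,0,0,0,0],[0.007,0,0,0,0,0,0],[0.007,0,0,0,0,0,0],[0.007,0,0,0,0,0,0],[0.007,0,0,0,0,0,0],[0.007,0,0,0,0,0,0],[0.004,0,0,0,0,0,0],[0.003,0,0,0,0,0,0]]]'|grep -E "pos|force"; python3 st.py
```

```text
tcp_pos: [0.5762, 0.0575, 0.0173]
force: [-3.1, -5.3, 5.0]
gripper_force: 3.1
t 8.6 tcp [0.5762 0.0575 0.0173] jig mm [-14.3  -0.5] yaw 55.26 zdir [-0.002 -0.001 -1.   ] q [-0.09  0.77  1.69 -0.    0.69  0.51] F [-3.1 -5.3  5. ] gap -0.001256816299386321
```

```bash
python3 -m pendant '[[[0.003,0,0,0,0,0,0],[0.003,0,0,0,0,0,0]]]'|grep -E "force"; python3 st.py;python3 -m pendant '[[[0.003,0,0,0,0,0,0]]]'|grep -E "force"; python3 st.py
```

```text
force: [-2.9, -5.9, 4.3]
gripper_force: 3.1
t 8.8 tcp [0.5788 0.0613 0.0173] jig mm [-9.7 -0.5] yaw 55.25 zdir [-0.002 -0.001 -1.   ] q [-0.09  0.77  1.68 -0.    0.7   0.52] F [-2.9 -5.9  4.3] gap -0.002157011186876363
force: [-3.4, -5.3, 4.6]
gripper_force: 3.1
t 8.9 tcp [0.5801 0.0632 0.0173] jig mm [-7.4 -0.4] yaw 55.25 zdir [-0.002 -0.001 -1.   ] q [-0.08  0.77  1.67 -0.    0.7   0.53] F [-3.4 -5.3  4.6] gap 0.0009220775255375712
```

```bash
for i in 1; do python3 -m pendant '[[[0.003,0,0,0,0,0,0]]]'|grep -E "^force"; python3 -m pendant '[[[0.002,0,0,0,0,0,0]]]'|grep -E "^force";python3 -m pendant '[[[0.002,0,0,0,0,0,0]]]'|grep -E "^force"; python3 st.py; done
```

```text
force: [-5.9, -12.9, 7.5]
force: [-8.1, -16.3, 7.7]
force: [-9.5, -21.3, 10.2]
t 9.2 tcp [0.581  0.0646 0.0174] jig mm [-5.8 -0.3] yaw 55.43 zdir [-0.008 -0.006 -1.   ] q [-0.08  0.77  1.67 -0.01  0.71  0.53] F [ -9.5 -21.3  10.2] gap 0.00258457468731553
```

Force rose to 23 N at TCP x = -5.8, so the row is hard against the stop, as predicted (finger front ≈ 5 to 6). I'll hold briefly, back off, rise, and check.

```bash
python3 -m pendant '[[[0,0,0,0,0,0,0],[0,0,0,0,0,0,0],[0,0,0,0,0,0,0],[-0.006,0,0,0,0,0,0],[-0.02,0,0,0,0,0,0],[-0.02,0,-0.01,0,0,0,0],[0,0,-0.04,0,0,0,0],[0,0,-0.04,0,0,0,0],[0,0,-0.04,0,0,0,0],[0,0,0,0,0,0,0],[0,0,0,0,0,0,0]]]'|grep -E "^force"; python3 st.py wrist w6.png
python3 - <<'E'
from h import *
for q in np.r_[-.54,np.arange(-.4,1.58,.2),1.571,1.6]:
    u=np.array([-np.cos(q),-np.sin(q)]);t=np.array([np.sin(q),-np.cos(q)])
    h=11*abs(t[0])+14*abs(t[1]);print(round(q,2),(np.array([-4,50])+58*u-(6+h)*t).round(1))
E
```

```text
force: [-0.3, 0.1, -0.1]
t 10.3 tcp [0.5634 0.0378 0.122 ] jig mm [-37.8  -1.1] yaw 55.2 zdir [ 0.002 -0.    -1.   ] q [-0.13  0.58  1.68  0.    0.88  0.48] F [-0.3  0.1 -0.1] gap -0.0007876259125869674
-0.54 [-41.6 100.1]
-0.4 [-48.4  93.9]
-0.2 [-56.5  83. ]
0.0 [-62.  70.]
0.2 [-65.2  59.9]
0.4 [-66.4  48.8]
0.6 [-65.3  36.9]
0.8 [-61.4  24.9]
1.0 [-54.5  13.5]
1.2 [-44.9   3.7]
1.4 [-32.8  -3.9]
1.57 [-21.  -8.]
1.6 [-19.7  -8.5]
```

View pics/w6.png

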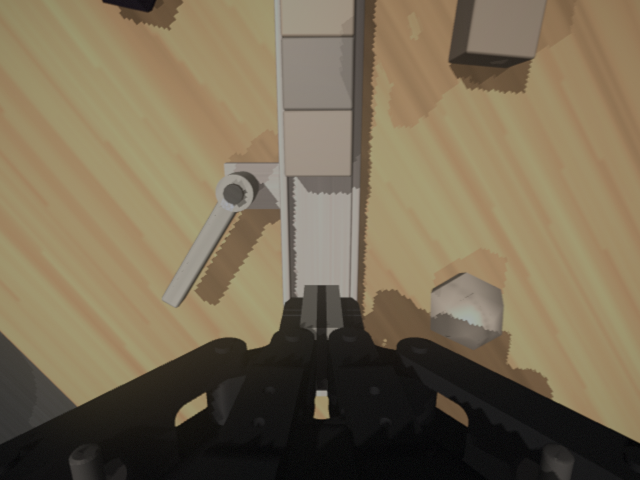

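The row is still closed up, with blank4's rear edge at (319,177) and the keeper open from (235,192) to (172,303). I'll check that edge by ray, then move to the outer side of the keeper.

```bash
python3 ray.py 319,177,.054 318,110,.054 235,192,.05 172,303,.049; python3 -m pendant '[[[0.0025,-0.037,0,0,0,0,0],[0.0025,-0.037,0,0,0,0,0],[0.0025,-0.037,0,0,0,0,0],[0.0025,-0.037,0,0,0,0,0],[0,0,0,0,0,0,0],[0,0,0.031,0,0,0,0],[0,0,0.031,0,0,0,0],[0,0,0.031,0,0,0,0],[0,0,0.031,0,0,0,0],[0,0,0,0,0,0,0],[0,0,0,0,0,0,0]]]'|grep -E "^force"; python3 st.py
```

```text
319,177,.054 [0.5879 0.0731 0.054 ] [ 5.2 -1.1]
318,110,.054 [0.6082 0.1031 0.054 ] [41.4 -0.7]
235,192,.05 [0.5424 0.0936 0.05  ] [-3.9 47.9]
172,303,.049 [0.4654 0.0607 0.049 ] [-74.9  92.3]
force: [-0.6, 0.0, 0.4]
t 11.45 tcp [0.4703 0.112  0.0211] jig mm [-30.  117.6] yaw 55.2 zdir [-0.002 -0.    -1.   ] q [ 0.    0.7   1.93 -0.    0.52  0.61] F [-0.6  0.   0.4] gap -0.00011697516405740344
```

```bash
python3 -m pendant '[[[-0.007,0.011,0,0,0,0,0],[-0.007,0.011,0,0,0,0,0],[-0.0085,0.008,0,0,0,0,0],[-0.010,0.0135,0,0,0,0,0],[-0.007,0.016,0,0,0,0,0],[-0.004,0.0125,0,0,0,0,0],[0,0,0,0,0,0,0]]]'|grep -E "^force"; python3 st.py wrist w7.png
```

```text
force: [-0.3, -0.6, 0.7]
t 12.15 tcp [0.5001 0.0491 0.0221] jig mm [-64.6  57.2] yaw 55.11 zdir [ 0.002 -0.001 -1.   ] q [-0.12  0.71  1.88 -0.    0.55  0.48] F [-0.3 -0.6  0.7] gap 0.0014752454297254176
```

View pics/w7.png

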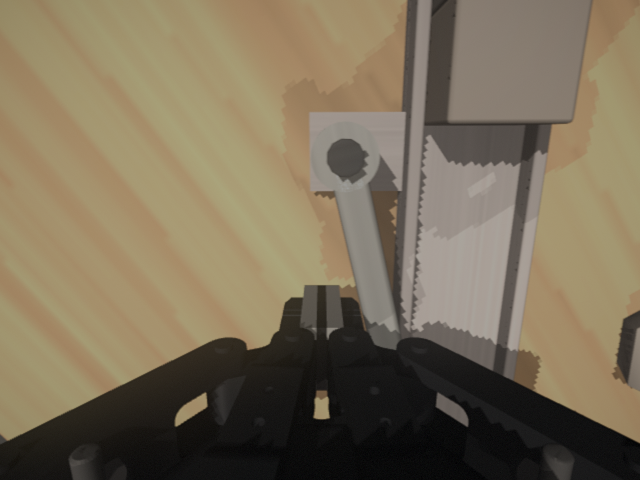

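The keeper at (345,157) to (385,330) has swung to about +0.25 rad and follows the fingers, so I'll continue the arc.

```bash
python3 -m pendant '[[[-0.0015,0.0105,0,0,0,0,0],[0.001,0.015,0,0,0,0,0],[0.005,0.015,0,0,0,0,0],[0.0085,0.014,0,0,0,0,0],[0.012,0.012,0,0,0,0,0],[0.013,0.0095,0,0,0,0,0],[0.006,0.003,0,0,0,0,0],[0,0,0,0,0,0,0]]]'|grep -E "^force"; python3 st.py; python3 -m pendant '[[[0.005,0.001,0,0,0,0,0]]]'|grep -E "^force";python3 -m pendant '[[[0.004,0,0,0,0,0,0]]]'|grep -E "^force";python3 st.py
```

```text
force: [-0.7, 1.0, -0.7]
t 13.0 tcp [0.5716 0.0438 0.0219] jig mm [-28.2  -4.5] yaw 55.26 zdir [ 0.002 -0.    -1.   ] q [-0.12  0.75  1.7  -0.    0.68  0.49] F [-0.7  1.  -0.7] gap 0.0009702751173606022
force: [-0.4, -1.0, -0.3]
force: [0.4, -0.9, 0.2]
t 13.2 tcp [0.575  0.049  0.0219] jig mm [-22.   -4.3] yaw 55.22 zdir [ 0. -0. -1.] q [-0.11  0.76  1.69 -0.    0.69  0.5 ] F [ 0.4 -0.9  0.2] gap 0.0028005894647534415
```

```bash
python3 -m pendant '[[[0.0025,0,0,0,0,0,0]]]'|grep -E "^force";python3 -m pendant '[[[0.0025,0,0,0,0,0,0]]]'|grep -E "^force";python3 -m pendant '[[[0.002,0,0,0,0,0,0]]]'|grep -E "^force";python3 st.py wrist w8.png
```

```text
force: [-3.5, -12.2, 2.4]
force: [-5.7, -16.9, 4.0]
force: [-6.8, -20.5, 3.6]
t 13.5 tcp [0.5753 0.0495 0.0219] jig mm [-21.4  -4.2] yaw 55.46 zdir [-0.007 -0.007 -1.   ] q [-0.1   0.76  1.68 -0.01  0.71  0.51] F [ -6.8 -20.5   3.6] gap 0.004190626820472573
```

View pics/w8.png

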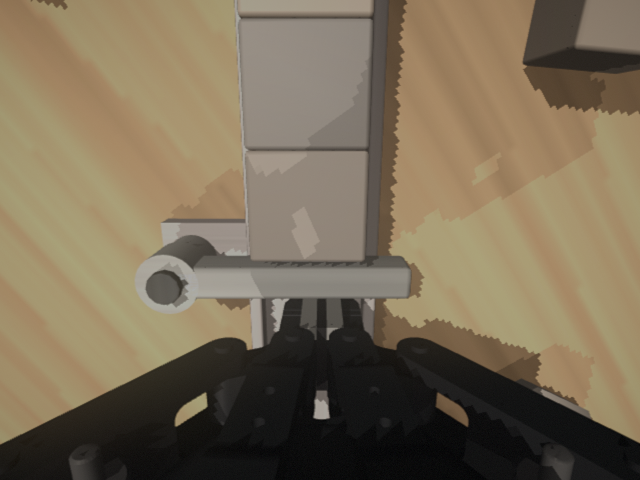

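The keeper lies square across the channel, from (165,287) to (410,278), against its hard stop at 21 N. The row is still closed up behind it. I'll retreat and confirm.

```bash
python3 -m pendant '[[[-0.006,0,0,0,0,0,0],[-0.012,0,0,0,0,0,0],[-0.02,0,0,0,0,0,0],[-0.01,0,-0.03,0,0,0,0],[0,0,-0.05,0,0,0,0],[0,0,-0.05,0,0,0,0],[0,0,0,0,0,0,0],[0,0,0,0,0,0,0],[0,0,0,0,0,0,0]]]'|grep -E "^force"; python3 st.py wrist w9.png
```

```text
force: [-0.9, 0.2, -0.2]
t 14.45 tcp [0.5549 0.0222 0.125 ] jig mm [-55.4  -3.1] yaw 55.21 zdir [-0.002  0.    -1.   ] q [-0.16  0.57  1.7   0.    0.88  0.45] F [-0.9  0.2 -0.2] gap 0.0007105548715856012
```

View pics/w9.png

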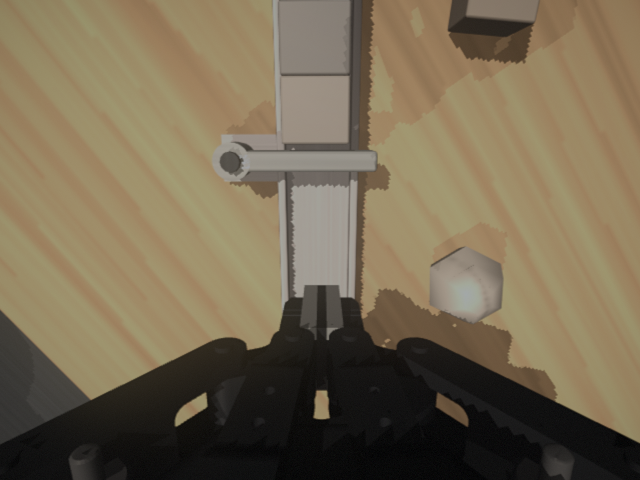

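The keeper lies square across, from (231,161) to (377,160). The row is home in front of it, with its rear edge at (315,144), and the arm is clear.

```bash
python3 ray.py 315,144,.054 231,161,.05 377,160,.049; python3 -c "
from station import job;print(job.sign_off())"
```

```text
315,144,.054 [0.5876 0.0737 0.054 ] [ 5.5 -0.6]
231,161,.05 [0.5421 0.0936 0.05  ] [-4.2 48.2]
377,160,.049 [0.6119 0.0457 0.049 ] [ -3.7 -36.5]
the job is handed in; nothing more can be done
None
```

I pushed the row home against the stop with no gap opening, swung the keeper fully across behind it, and handed the job in at about 14.5 s with the arm clear and no bystander touched; the sign-off returned no verdict.

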